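# Knock a cast mortar block out of its turnover mould

## Robot

A 7-joint arm with a two-finger parallel gripper is mounted at the origin on a cart in front of the work surface, level with it; the furniture and walls round the work are solid. World frame = base frame: x ahead of the robot, y to its left, z up, the work surface at z = 0. Lengths are in m, angles in rad, forces in N, time in s.
With the tool pointing down it reaches from about 0.425 to 1.025 m from the base axis. Payload 9.4 kg.
Tool frame: the origin (TCP) lies between the finger pads; the fingertips stand 17 mm ahead of it and the grasp point (between the pads) lies 2 mm behind it; z points along the fingers, y is the direction in which the jaws open and shut (so a half turn about z gives the same grasp; the last joint's range is limited). The gripper opens to 93 mm and grips with 3 to 60 N. Pads are 15 mm wide; open, the fingers measure 128 mm over their backs; the gripper's body (75 mm by 188 mm) begins 65 mm behind the grasp point.
Start: joints at [-1.259, 0.599, -0.003, 1.599, 0.002, 0.943, -0.08], TCP at [0.275, 0.671, 0.236] pointing down, gripper open.
Joint ranges: [-2.57, 2.57], [-0.35, 1.97], [-1.29, 1.29], [0.11, 2.56], [-1.05, 4.19], [0.11, 1.86], [-2.63, 2.63]. Speed limits (rad/s): [2.22, 2.22, 3.01, 3.01, 3.14, 3.14, 3.14].

## Interface

Orientations are given as a unit quaternion [x, y, z, w].
In Python, from cell import env, viewer, job gives the robot as it stands.
- The arm moves only by the tool play_rows, never from a script. Its argument "commands" is a list of rows, each a list of 3 entries, a list of its own where there are three numbers: the opening, from -1 (shut) to 1 (fully open), then the shift along the tool's x, y, z in m, then the turn, a rotation vector about the tool's x, y, z in degrees. A call has 1 to 10 rows; each row is the pose to reach, as a shift and turn from the pose commanded when the call began, along the tool's axes at that moment; what a row does not reach only later rows make up. A row lasts 1/12 s, in which the tool goes at most 41.7 mm and 7.16 degrees, less where a joint would pass 70% of its speed; a pose out of reach is approached as far as the arm can. A call with a gripper value outside its range is refused whole. The fingers move at their own pace and stop on an object; the grip force is fixed at half the most. Time passes only in rows, so rows that repeat a pose let the fingers close. It gives the time, the measured TCP pose, the force and the opening at its end, in the units of the state.
- env.observe(): the state, without advancing time (a new reading comes with each control period).
- viewer.snapshot(name): name is "scene" or "top"; returns the picture (384x512x3 uint8, red, green, blue); there is no depth.
- viewer.calibration(name): a dict with "K" (3x3 intrinsics, pixels), "R" (3x3) and "t" (3): a world point X has camera coordinates R X + t. Camera axes: x right, y down, z forward; pixel columns grow to the right and rows downward; lengths in m; the calibration is good to about 2 mm. A picture is of the moment at which its call begins. calibration takes no time and is no camera call.
- job.close_job(): hands the job in, once; it reports no verdict.
Trained networks look in the newest picture that a camera, given by its name, has taken for a name from the list of things; names that differ only in an ending like _2 or _b are one class to them, and where a whole thing is asked for, a point or a joint stands for the part that bears it (a point fixed in the world has none). Each returns a list of dicts, best first, with "confidence" (0 to 1); they miss things now and then, are a little off and sometimes report something else, mostly with a low value. They report only what shows in the picture. A call takes as long as a camera call. They do not tell look-alikes from the thing itself.
- viewer.silhouettes(target, camera): "pixels" (384x512 bool, what is visible of it) and "uv" ([column, row] in pixels, amid what is visible of it).
The state is a dict: "t": time; "joint_positions": joint angles; "dq": joint speeds; "joint_torque": joint torques, N m; "tcp_pos": TCP position; "tcp_rot": TCP orientation; "wrist_force": force on the tool from outside, world axes, zero at the start; "torque": the same for the moment, N m; "grip_width": opening from 0.0 (shut) to 1.0 (fully open).
Only numpy, scipy, OpenCV 4.12 (cv2) and the standard library are available. Lean on these libraries where they do the work, as an engineer would, in place of code of your own. Each camera call takes 0.05 s, during which the arm holds its last target.

## Task

A cured mortar block is stuck in the hinged mould: turn the mould over by its handle bar so that it hangs mouth down over the catch tray, and rap it against its stop by lifting it part way and letting it fall back, as often as it takes, until the block drops into the tray. Then swing the empty mould back so that it rests mouth up on its rests, leaving the block lying in the tray. Do not touch the block or the two rubber lips with the robot, and leave the jar, the battery cell and the side cutter beside the stand alone.

Things in the scene. Friction and masses are not known exactly. Their poses are not given: they have to be found in the camera images.
- stand: Fixed turnover stand, base plate 160 x 250 x 8 mm. Origin on the worktop below the middle of the hinge; x along the hinge axis, z up, +y toward the side where the mould starts, -y toward the catch tray. Bearing posts at x +-68, y 0, 94 mm high; two stop posts with rubber tops at x +-54.5, y -123, 74 mm high. The open tray, 122 x 106 mm, rim 34 mm above the worktop, is fixed at y -57.
- mould (a joint): Hinge of the mould about the stand's x axis, 80 mm above the worktop. 0 = mould rests mouth up at the stand's +y side; 1.57 = handle straight above the hinge; 3.14 = turned over, mouth down over the tray, fork on its stop. It swings freely (0.45 kg, hardly any friction, no spring) and, when let go, falls to the end it leans to.
- handle (a point): Middle of the handle bar: round steel, 12 mm thick, along the stand's x, 100 mm free between the two fork arms, 125 mm from the hinge axis: 80 mm above the worktop at either end of the swing, 205 mm at the top. 41 mm are free between bar and mould. The bar can turn between gripping fingers as the mould swings. The point's axes turn with the mould.
- mould_mouth (a point): Centre of the mould's mouth, 47 mm from the hinge axis, level with it at either end of the swing. The dark steel mould is an open box, outside 92 (along the hinge) x 62 x 36 mm, 4 mm walls, inside 32 mm deep; its z axis points out of the mouth.
- block: Grey mortar block, 80 x 50 x 28 mm, about 0.26 kg; origin at the centre of its underside as it lies in the mould (mouth up), with 2 mm play all round. Once inverted, two stiff lips hold it. Each time the mould is let fall about 0.8 rad onto its stop, the blow bends the lips farther: one to about six free the block, which drops 70 mm into the tray. Slow, held knocks do almost nothing.
- lip_a: Stiff rubber lip, a tab 9 x 34 x 3 mm, hinged at the mould's short -x wall at the mouth (origin on its hinge); at the start it lies flat over the block's end. It stays bent outward as far as a blow has bent it.
- lip_b: The same lip at the mould's short +x wall; the two are linked and bend together.
- tray_in (a point): Centre of the catch tray's inner floor, 11 mm above the worktop; the floor measures 116 (stand's x) x 100 mm.
- sample_jar: White sample jar, 58 mm wide, 90 mm high, standing beyond the stand; origin under its centre. Bystander.
- battery: Spare battery cell, 26 mm wide, 50 mm high, standing beyond the stand; origin under its centre. Bystander.
- side_cutter: Side cutter, 123 x 42 x 15 mm, lying in front of the stand; origin under its centre. Bystander.
There are look-alikes about, which are no part of the job. Of the things like the block, leave any that is pink; of the rest the smaller one is meant.

How it is judged:
On the way, in this order (a step that is already met when the one before it is completed fails the run):
1. the mould is turned over, mouth down over the tray (value of joint mould above 2.9 rad), for 0.02 s.
2. the block has dropped into the tray (height (world z) of block below 0.056 m and horizontal distance between block and tray_in below 0.055 m and value of joint mould above 1.6 rad), for 0.2 s.
At the end, for the whole second after the job is handed in: The block lies at rest in the catch tray (its origin within 55 mm of the tray's centre across and less than 56 mm above the worktop) and the mould is back within 0.1 rad of its mouth-up rest, still (value of joint mould below 0.1 rad and velocity of joint mould below 0.1 rad/s and height (world z) of block below 0.056 m and horizontal distance between block and tray_in below 0.055 m and linear speed of block below 0.02 m/s); the robot touches nothing.
It fails at once if the robot touches the block (contact force between any of the arm, the fingers and block above 0.5 N).
It fails at once if the robot touches a lip (contact force between any of the arm, the fingers and lip_a above 0.5 N or contact force between any of the arm, the fingers and lip_b above 0.5 N).
It fails at once if the jar, battery cell or side cutter beside the stand is moved by more than 20 mm (distance of any of sample_jar, battery, side_cutter from where it was at the start of the episode above 0.02 m).
It also fails if it takes over 67 s, if anything falls off the work surface, if the arm or the gripper's body presses on something with over 40 N, if the wrist force passes 120 N, or if a joint passes its speed limit or range.

## Working session

There is one attempt and no reset: what is moved stays moved. The work goes in short steps, Python scripts to look and compute and a tool call to move; the robot and the scene stay as the last step left them, time stands still between calls to the robot, and variables do not carry over. Pictures are saved under pics/ and viewed, and the job is handed in when it is done.

Besides the shell and the picture viewer there is one more tool, called after "Call:" by a JSON object that holds its "fn" and its "kwargs". play_rows: Moves the arm, as the interface text tells. Its arguments: {"type":"object","properties":{"commands":{"type":"array","items":{"type":"array"}}},"required":["commands"]}

```bash
mkdir -p pics; ls
python3 - <<'E'
from cell import env, viewer, job
import cv2
o=env.observe(); print({k:o[k] for k in ('t','tcp_pos','tcp_rot','grip_width','wrist_force')})
for n in ("scene","top"):
    im=viewer.snapshot(n); cv2.imwrite(f"pics/{n}0.png",im[:,:,::-1])
    c=viewer.calibration(n); print(n,c)
E
```

```text
pics
{'t': 0.0, 'tcp_pos': array([0.2746621 , 0.67045036, 0.23474792]), 'tcp_rot': array([ 1.93120273e-01,  9.81174768e-01, -7.93795777e-04, -7.12660993e-05]), 'grip_width': 1.0010832157268796, 'wrist_force': array([ 0.0258987 , -0.63279845, -0.05385077])}
scene {'K': array([[445.98099872,   0.        , 249.16952011],
       [  0.        , 445.98099872, 186.9371059 ],
       [  0.        ,   0.        ,   1.        ]]), 'R': array([[ 0.84117912, -0.54062659,  0.01185668],
       [-0.35603051, -0.57019674, -0.74034989],
       [ 0.40701347,  0.61854553, -0.67211715]]), 't': array([-0.24529931,  0.44684838,  0.63561524])}
top {'K': array([[366.66576807,   0.        , 252.33549478],
       [  0.        , 366.66576807, 188.95843431],
       [  0.        ,   0.        ,   1.        ]]), 'R': array([[-0.07397131, -0.99724947, -0.00466163],
       [-0.97100772,  0.07308874, -0.22760062],
       [ 0.22731531, -0.01230944, -0.97374341]]), 't': array([0.39565616, 0.5285802 , 0.80913271])}
```

View pics/scene0.png

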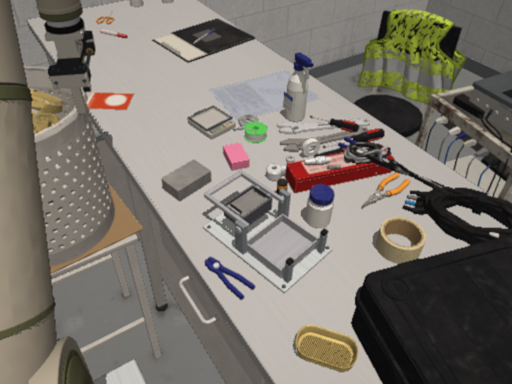

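View pics/top0.png

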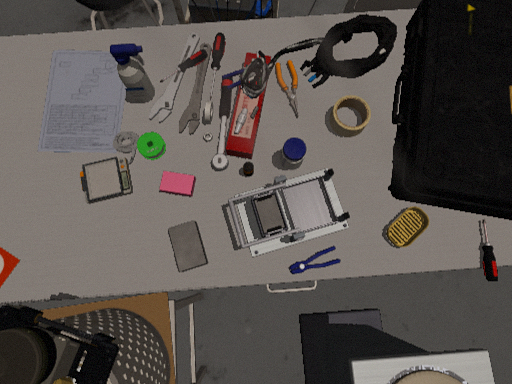

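Run:
```python
from cell import env, viewer, job
import cv2, numpy as np
np.set_printoptions(precision=4,suppress=True)
for n,(u0,v0,u1,v1) in {"scene":(150,130,340,300),"top":(150,130,360,280)}.items():
    im=viewer.snapshot(n)[:,:,::-1].copy()
    cv2.imwrite(f"pics/{n}1.png",cv2.resize(im[v0:v1,u0:u1],None,fx=3.5,fy=3.5,interpolation=cv2.INTER_CUBIC))
    for t in ("stand","mould","handle","block","tray_in","lip_a","sample_jar","battery","side_cutter"):
        try:
            for r in viewer.silhouettes(t,n)[:4]:
                p=r["pixels"]; ys,xs=np.nonzero(p)
                print(n,t,round(r["confidence"],2),np.array(r["uv"]),p.sum(),xs.min(),xs.max(),ys.min(),ys.max())
                np.save(f"{n}_{t}.npy",p) if r["confidence"]>.5 else 0
        except Exception as e: print(n,t,e)
```

```text
scene stand 0.63 [226.7 273.6] 691 205 254 256 298
scene mould 0.85 [243.1 196.2] 1568 204 284 170 227
scene mould 0.52 [245.4 201.6] 469 233 266 189 215
scene handle 0.56 [240.2 195.4] 1551 204 285 170 226
scene block 0.91 [246.2 202.8] 524 231 267 189 215
scene block 0.75 [234.1 156.8] 538 223 250 142 169
scene block 0.65 [186.1 177.9] 1261 161 211 161 200
scene tray_in 0.97 [270.1 241.1] 7168 203 330 171 291
scene tray_in 0.3 [285.  182.1] 76 278 286 179 188
scene tray_in 0.26 [236.8 210.1] 62 229 241 204 213
scene lip_a 0.6 [260.3 187.2] 56 254 266 186 195
scene lip_a 0.49 [234.5 208. ] 64 230 241 204 213
scene sample_jar 0.83 [318.7 205.8] 1044 306 335 184 228
scene battery 0.66 [282.3 182. ] 98 277 287 178 189
scene battery 0.57 [241.7 192.6] 1227 205 283 171 223
scene side_cutter 0.75 [226.7 271.7] 633 205 254 257 297
top mould 0.77 [256.5 217.7] 1215 228 299 182 246
top mould 0.39 [293.1 210.2] 6194 228 349 168 255
top handle 0.9 [259.7 224.7] 1007 228 298 182 247
top block 0.96 [189.4 243.5] 1390 169 207 219 270
top block 0.7 [268.1 212.3] 686 254 284 195 232
top block 0.62 [178.4 185.1] 745 160 195 170 195
top lip_a 0.54 [258.8 224. ] 1064 228 299 182 246
top lip_a 0.49 [262.8 194.2] 77 257 271 193 200
top lip_a 0.41 [275.8 229.8] 70 267 281 226 232
top sample_jar 0.63 [293.3 153.3] 632 280 305 137 169
top battery 0.57 [251.3 166.9] 125 243 253 161 175
top side_cutter 0.84 [313.3 261.6] 397 291 339 247 272
```

```bash
ls pics
```

```text
scene0.png
scene1.png
top0.png
top1.png
```

View pics/scene1.png

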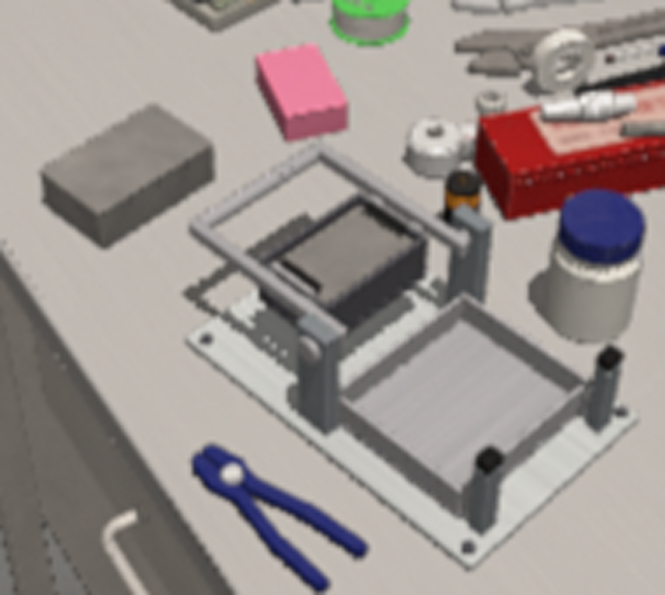

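View pics/top1.png

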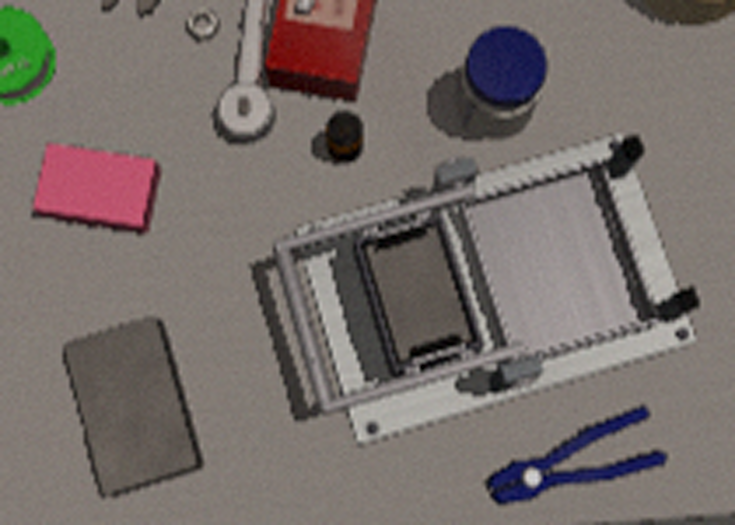

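```bash
cat > h.py <<'E'
import numpy as np
from cell import env, viewer, job
np.set_printoptions(precision=4,suppress=True)
def proj(n,X):
    c=viewer.calibration(n); q=(np.atleast_2d(X)@c["R"].T+c["t"])@c["K"].T
    return q[:,:2]/q[:,2:]
def stand2w(p,P):
    P=np.atleast_2d(P); c,s=np.cos(p[2]),np.sin(p[2])
    return np.c_[p[0]+c*P[:,0]-s*P[:,1],p[1]+s*P[:,0]+c*P[:,1],P[:,2]]
E
python3 - <<'E'
from h import *
from scipy.optimize import least_squares
import cv2
S=[((187,343),(-80,125,8)),((470,568),(-80,-125,8)),((636,415),(80,-125,8)),((489,455),(-54.5,-123,74)),((611,352),(54.5,-123,74)),((192,228),(-56,125,82)),((320,148),(56,125,82))]
T=[((360,442),(-80,125,8)),((693,340),(-80,-125,8)),((285,248),(56,125,84)),((318,407),(-56,125,84))]
d=[]
for L,n,o in((S,"scene",(150,130)),(T,"top",(150,130))):
    for c,P in L: d.append((n,np.array(o)+(np.array(c)+.5)/3.5-.5,np.array(P)/1000.))
f=lambda p: np.concatenate([proj(n,stand2w(p,P))[0]-uv for n,uv,P in d])
r=least_squares(f,[0.5,0.3,0],loss="soft_l1"); print(r.x,np.degrees(r.x[2])); print(f(r.x).reshape(-1,2))
np.save("stand.npy",r.x)
p=r.x
for n in("scene","top"):
    im=viewer.snapshot(n)[:,:,::-1].copy(); im=cv2.resize(im[130:300,150:350],None,fx=3.5,fy=3.5,interpolation=cv2.INTER_CUBIC)
    def L(Ps,col):
        q=proj(n,stand2w(p,np.array(Ps)/1000)); q=((q-[150,130]+.5)*3.5-.5).astype(int)
        cv2.polylines(im,[q.reshape(-1,1,2)],False,col,1)
    L([(-80,125,8),(-80,-125,8),(80,-125,8),(80,125,8),(-80,125,8)],(0,0,255))
    L([(-50,125,80),(50,125,80)],(0,255,0)); L([(-46,78,80),(46,78,80),(46,16,80),(-46,16,80),(-46,78,80)],(255,255,0))
    L([(-54.5,-123,0),(-54.5,-123,74),(54.5,-123,74),(54.5,-123,0)],(255,0,255)); L([(-68,0,8),(-68,0,94)],(255,0,255)); L([(68,0,8),(68,0,94)],(255,0,255))
    cv2.imwrite(f"pics/{n}2.png",im)
print(stand2w(p,[[0,.125,.08],[0,0,.08],[0,-.125,.08]]))
E
```

```text
[0.5043 0.2701 0.2336] 13.385608478540759
[[-3.0015 -2.946 ]
 [-1.1321 -3.1146]
 [-1.1578 -3.0984]
 [ 3.3477  0.7335]
 [ 2.1472  0.362 ]
 [ 1.6587  1.3492]
 [ 0.6558  0.8423]
 [-2.6314  2.4981]
 [-1.0119  0.3701]
 [ 0.5953 -0.8372]
 [ 5.7461  0.6091]]
[[0.4753 0.3917 0.08  ]
 [0.5043 0.2701 0.08  ]
 [0.5332 0.1485 0.08  ]]
```

View pics/scene2.png

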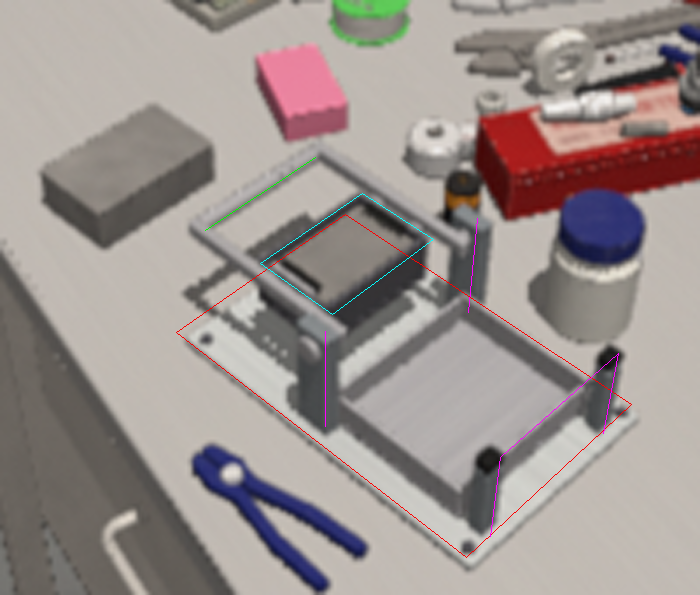

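View pics/top2.png

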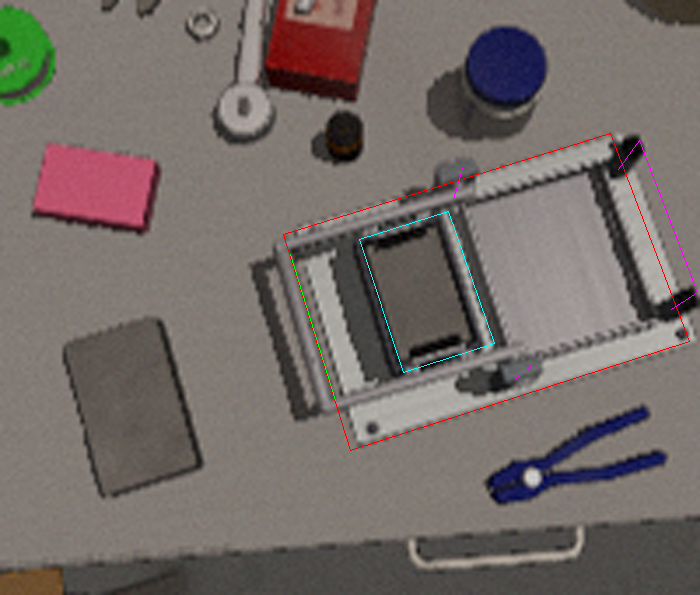

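Run:
```python
from h import *
from scipy.optimize import least_squares
import cv2
S=[((187,343),(-80,125,8)),((470,568),(-80,-125,8)),((636,415),(80,-125,8)),((489,452),(-54.5,-123,74)),((611,350),(54.5,-123,74))]
T=[((360,442),(-80,125,8)),((693,340),(-80,-125,8)),((636,144),(54.5,-123,74)),((690,295),(-54.5,-123,74))]
d=[]
for L,n,o in((S,"scene",(150,130)),(T,"top",(150,130))):
    for c,P in L: d.append((n,np.array(o)+(np.array(c)+.5)/3.5-.5,np.array(P)/1000.,abs(P[1])==125))
f=lambda p: np.concatenate([proj(n,stand2w(p,P+np.array([0,p[3]*k,0])))[0]-uv for n,uv,P,k in d])
r=least_squares(f,[0.5,0.3,0,0],loss="soft_l1"); print(r.x,np.degrees(r.x[2])); print(f(r.x).reshape(-1,2))
np.save("stand.npy",r.x)
p=r.x
for n in("scene","top"):
    im=viewer.snapshot(n)[:,:,::-1].copy(); im=cv2.resize(im[130:300,150:350],None,fx=3.5,fy=3.5,interpolation=cv2.INTER_CUBIC)
    def L(Ps,col):
        q=proj(n,stand2w(p,np.array(Ps)/1000)); q=((q-[150,130]+.5)*3.5-.5).astype(int)
        cv2.polylines(im,[q.reshape(-1,1,2)],False,col,1)
    b=p[3]*1000
    L([(-80,125+b,8),(-80,-125+b,8),(80,-125+b,8),(80,125+b,8),(-80,125+b,8)],(0,0,255))
    L([(-50,125,80),(50,125,80)],(0,255,0)); L([(-46,78,80),(46,78,80),(46,16,80),(-46,16,80),(-46,78,80)],(255,255,0))
    L([(-54.5,-123,0),(-54.5,-123,74),(54.5,-123,74),(54.5,-123,0)],(255,0,255)); L([(-68,0,8),(-68,0,94)],(255,0,255)); L([(68,0,8),(68,0,94)],(255,0,255))
    cv2.imwrite(f"pics/{n}3.png",im)
print(stand2w(p,[[0,.125,.08],[0,0,.08],[0,-.125,.08]]))
```

```text
[ 0.5036  0.2752  0.2157 -0.0128] 12.360199895132745
[[-0.3463 -2.1131]
 [ 0.6017 -0.696 ]
 [ 1.6859 -0.3677]
 [ 0.3814  0.3381]
 [ 0.0406  0.3241]
 [-0.4756  0.6862]
 [ 1.6418  0.3529]
 [-0.4535  0.2927]
 [-0.1193  0.8348]]
[[0.4768 0.3973 0.08  ]
 [0.5036 0.2752 0.08  ]
 [0.5303 0.1531 0.08  ]]
```

View pics/scene3.png

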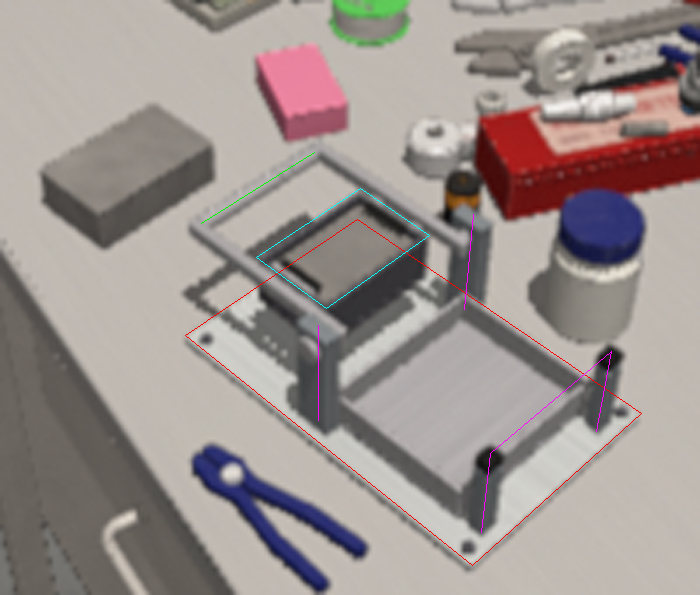

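View pics/top3.png

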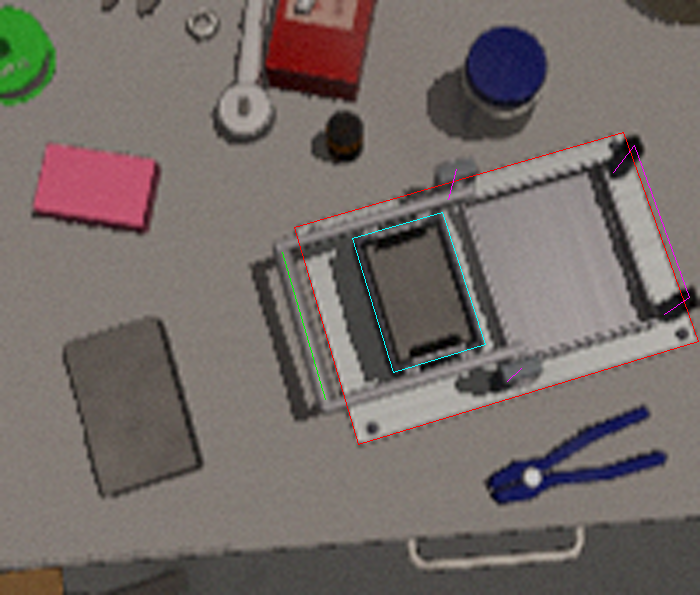

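Three block-like things in the top view: grey in the mould (269,212), larger loose grey one (188,245), pink (178,184). The meant one is the small grey block in the mould, which the enlarged crops confirm. The stand fit overlays well (plate is offset about −13 mm in y). Next I'll write a planner helper.

```bash
cat >> h.py <<'E'
from scipy.spatial.transform import Rotation as Ro
P0=np.load("stand.npy")
def barpos(th,off=(0,0,0)):   # grasp point target for mould angle, stand frame
    return np.array([off[0],.125*np.cos(th)+off[1],.08+.125*np.sin(th)+off[2]])
def orient(tilt):
    # tilt>0: tool z leans towards -y_stand (body at +y side). tool y ~ +stand y, tool z down
    Rs=Ro.from_euler("z",P0[2]).as_matrix()
    R0=np.c_[[-1,0,0],[0,1,0],[0,0,-1]].astype(float)
    return Ro.from_matrix(Rs@Ro.from_euler("x",-tilt).as_matrix()@R0)
def target(g,tilt):
    R=orient(tilt); return stand2w(P0,g)[0]+R.apply([0,0,.002]),R
def rows(targets,grip,start=None):
    o=env.observe(); p0,R0=(o["tcp_pos"],Ro.from_quat(o["tcp_rot"])) if start is None else start
    pp,pR=p0,R0
    out=[]
    for p,R in targets:
        sh=R0.inv().apply(p-p0); rv=(R0.inv()*R).as_rotvec(degrees=True)
        st=np.linalg.norm(p-pp); an=np.degrees((pR.inv()*R).magnitude())
        if st>.0417 or an>7.16: print("!step",st,an)
        pp,pR=p,R
        out.append([grip,[round(float(v),4) for v in sh],[round(float(v),2) for v in rv]])
    print(str(out).replace(" ",""))
def interp(A,B,n):
    from scipy.spatial.transform import Slerp
    s=Slerp([0,1],Ro.concatenate([A[1],B[1]]))
    return [(A[0]+(B[0]-A[0])*k/n,s(k/n)) for k in range(1,n+1)]
def cur():
    o=env.observe(); return o["tcp_pos"],Ro.from_quat(o["tcp_rot"])
def info():
    o=env.observe(); p,R=cur(); c,s=np.cos(P0[2]),np.sin(P0[2]); d=R.apply([0,0,-.002])+p-[P0[0],P0[1],0]
    print("t",round(o["t"],2),"grasp in stand",np.array([c*d[0]+s*d[1],-s*d[0]+c*d[1],d[2]]),"q",o["joint_positions"],"F",o["wrist_force"],"w",o["grip_width"])
E
python3 - <<'E'
from h import *
info()
B=target(barpos(0,(0,0,.09)),0)
rows(interp(cur(),B,10),-0.1)
E
```

```text
t 1.3 grasp in stand [-0.1387  0.4355  0.2376] q [-1.2587  0.5993 -0.0025  1.5994  0.0018  0.9429 -0.0798] F [ 0.1161 -0.0164  0.1708] w 1.0013603396795054
[[-0.1,[-0.0291,-0.0177,0.0068],[-0.0,0.0,-3.46]],[-0.1,[-0.0581,-0.0353,0.0135],[-0.0,0.0,-6.93]],[-0.1,[-0.0872,-0.053,0.0203],[-0.0,0.0,-10.39]],[-0.1,[-0.1162,-0.0706,0.0271],[-0.0,0.0,-13.85]],[-0.1,[-0.1453,-0.0883,0.0338],[-0.0,0.0,-17.32]],[-0.1,[-0.1743,-0.106,0.0406],[-0.0,0.0,-20.78]],[-0.1,[-0.2034,-0.1236,0.0474],[-0.0,0.0,-24.25]],[-0.1,[-0.2325,-0.1413,0.0541],[-0.0,0.0,-27.71]],[-0.1,[-0.2615,-0.1589,0.0609],[-0.0,0.01,-31.17]],[-0.1,[-0.2906,-0.1766,0.0677],[-0.0,0.01,-34.64]]]
```

Call:
{"fn": "play_rows", "kwargs": {"commands": [[-0.1, [-0.029, -0.0177, 0.007], [0, 0, -3.5]], [-0.1, [-0.058, -0.035, 0.0135], [0, 0, -7]], [-0.1, [-0.087, -0.053, 0.02], [0, 0, -10.4]], [-0.1, [-0.116, -0.0706, 0.027], [0, 0, -13.9]], [-0.1, [-0.145, -0.088, 0.034], [0, 0, -17.3]], [-0.1, [-0.174, -0.106, 0.0406], [0, 0, -20.8]], [-0.1, [-0.2034, -0.1236, 0.0474], [0, 0, -24.3]], [-0.1, [-0.2325, -0.1413, 0.0541], [0, 0, -27.7]], [-0.1, [-0.2615, -0.1589, 0.0609], [0, 0, -31.2]], [-0.1, [-0.2906, -0.1766, 0.0677], [0, 0, -34.64]]]}}

```text
t: 2.13
tcp_pos: [0.4777, 0.396, 0.1678]
tcp_rot: [-0.109, 0.994, 0.0, 0.0]
wrist_force: [0.8, 1.4, -0.4]
grip_width: 0.456
```

Run:
```python
from h import *
import cv2
info(); print(cur()[0],cur()[1].as_matrix())
for n in("scene","top"):
    im=viewer.snapshot(n)[:,:,::-1].copy(); cv2.imwrite(f"pics/{n}4.png",cv2.resize(im[80:280,150:350],None,fx=3,fy=3,interpolation=cv2.INTER_CUBIC))
```

```text
t 2.13 grasp in stand [0.0006 0.1235 0.1698] q [-0.6593  0.5586 -0.184   1.9005  0.1521  0.6952  0.8568] F [ 0.7732  1.423  -0.3859] w 0.456156562907415
[0.4777 0.396  0.1678] [[-0.9761 -0.2172  0.0004]
 [-0.2172  0.9761  0.0003]
 [-0.0005  0.0002 -1.    ]]
```

View pics/scene4.png

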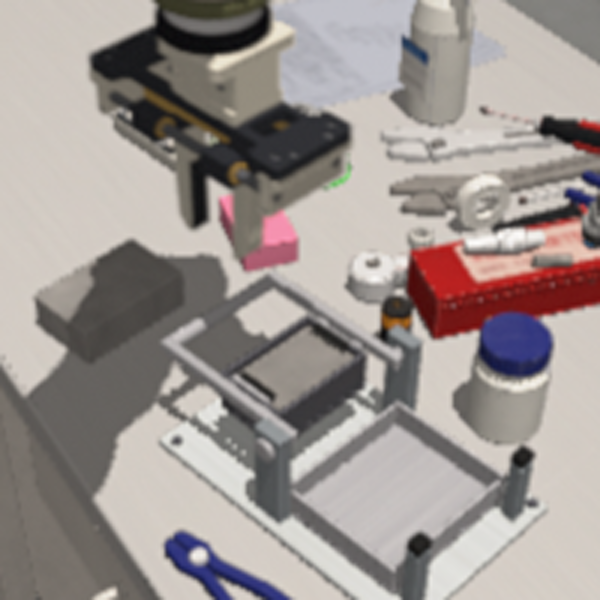

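View pics/top4.png

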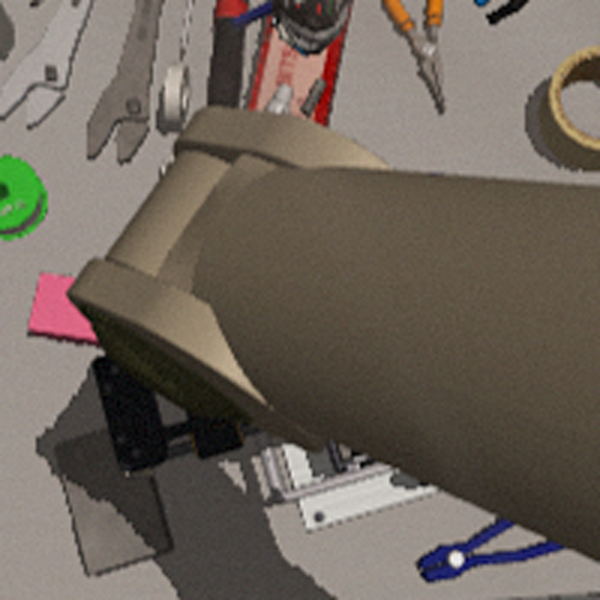

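Run:
```python
from h import *
p,R=cur()
q=proj("scene",np.array([p,p+R.apply([0,.021,.017]),p+R.apply([0,-.021,.017])])); print((q-[150,80])*3)
rows(interp(cur(),target(barpos(0),0),4),-0.1)
```

```text
[[228.2227 222.5133]
 [209.4846 228.1965]
 [248.6038 254.1737]]
[[-0.1,[0.0007,0.002,0.0222],[-0.06,-0.01,-0.09]],[-0.1,[0.0014,0.004,0.0444],[-0.13,-0.01,-0.19]],[-0.1,[0.002,0.006,0.0666],[-0.19,-0.02,-0.28]],[-0.1,[0.0027,0.008,0.0888],[-0.25,-0.02,-0.37]]]
```

Run:
```python
from h import *
info(); print(env.observe()["dq"])
```

```text
t 2.23 grasp in stand [0.0027 0.1174 0.1688] q [-0.6545  0.5595 -0.1787  1.9016  0.153   0.6962  0.8555] F [ 0.3327 -1.1422  0.6381] w 0.4525304171937102
[-0.0703 -0.0069 -0.0499 -0.0257 -0.0388  0.0059 -0.1081]
```

Call:
{"fn": "play_rows", "kwargs": {"commands": [[-0.1, [0, 0, 0], [0, 0, 0]], [-0.1, [0, 0, 0], [0, 0, 0]], [-0.1, [0, 0, 0], [0, 0, 0]]]}}

```text
t: 2.48
tcp_pos: [0.476, 0.3988, 0.1682]
tcp_rot: [-0.108, 0.994, 0.0, 0.0]
wrist_force: [-0.9, 0.6, -0.0]
grip_width: 0.45
```

Run:
```python
from h import *
info(); print(env.observe()["dq"])
rows(interp(cur(),target(barpos(0),0),5),-0.1)
```

```text
t 2.48 grasp in stand [-0.0005  0.1266  0.1702] q [-0.664   0.5585 -0.1842  1.8993  0.151   0.6963  0.8513] F [-0.8745  0.5749 -0.0349] w 0.4496662930854262
[-0.0119 -0.0006  0.0003  0.0013  0.0017  0.0002  0.0029]
[[-0.1,[-0.0001,-0.0003,0.018],[0.01,0.0,0.02]],[-0.1,[-0.0002,-0.0007,0.0361],[0.02,0.01,0.04]],[-0.1,[-0.0003,-0.001,0.0541],[0.03,0.01,0.05]],[-0.1,[-0.0004,-0.0014,0.0722],[0.04,0.01,0.07]],[-0.1,[-0.0005,-0.0017,0.0902],[0.05,0.01,0.09]]]
```

Call:
{"fn": "play_rows", "kwargs": {"commands": [[-0.1, [0, 0, 0.015], [0, 0, 0]], [-0.1, [0, -0.0005, 0.03], [0, 0, 0]], [-0.1, [0, -0.001, 0.045], [0, 0, 0]], [-0.1, [0, -0.001, 0.06], [0, 0, 0]], [-0.1, [0, -0.001, 0.075], [0, 0, 0]], [-0.1, [0, -0.001, 0.085], [0, 0, 0]], [-0.1, [0, -0.001, 0.09], [0, 0, 0]], [-0.1, [0, -0.001, 0.09], [0, 0, 0]], [-0.1, [0, -0.001, 0.09], [0, 0, 0]]]}}

```text
t: 3.23
tcp_pos: [0.4768, 0.3969, 0.0782]
tcp_rot: [-0.108, 0.994, 0.0, 0.0]
wrist_force: [-0.5, -0.0, 0.4]
grip_width: 0.453
```

Run:
```python
from h import *
import cv2
info()
n="scene"
im=viewer.snapshot(n)[:,:,::-1].copy(); cv2.imwrite(f"pics/{n}5.png",cv2.resize(im[130:260,170:310],None,fx=4,fy=4,interpolation=cv2.INTER_CUBIC))
```

```text
t 3.23 grasp in stand [-0.0001  0.1246  0.0802] q [-0.6863  0.6792 -0.15    1.9564  0.1904  0.5191  0.8182] F [-0.4815 -0.015   0.4098] w 0.4529863505514673
```

View pics/scene5.png

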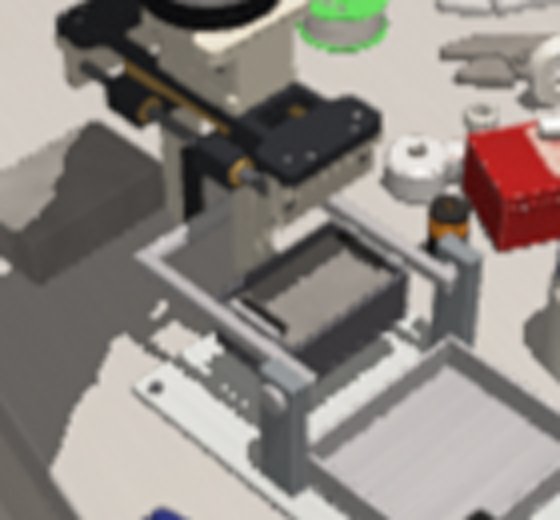

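Fingers straddle the bar (crop 200,220): one outside, one between bar and mould. I'll close them.

Call:
{"fn": "play_rows", "kwargs": {"commands": [[-1, [0, 0, 0], [0, 0, 0]], [-1, [0, 0, 0], [0, 0, 0]], [-1, [0, 0, 0], [0, 0, 0]], [-1, [0, 0, 0], [0, 0, 0]], [-1, [0, 0, 0], [0, 0, 0]], [-1, [0, 0, 0], [0, 0, 0]]]}}

```text
t: 3.78
tcp_pos: [0.4768, 0.3984, 0.0783]
tcp_rot: [-0.108, 0.994, 0.002, 0.0]
wrist_force: [-0.7, 5.0, -1.1]
grip_width: 0.118
```

Run:
```python
from h import *
info()
# arc 0 -> ~1.57 rel to actual current pose, tilt small
A=cur()
def arc(th0,th1,n,t0,t1):
    out=[]
    for k in range(1,n+1):
        out.append(target(barpos(th0+(th1-th0)*k/n),t0+(t1-t0)*k/n))
    return out
rows(arc(0,.7,10,0,0),-1)
```

```text
t 3.78 grasp in stand [0.0002 0.1261 0.0803] q [-0.686   0.6793 -0.1517  1.9559  0.1897  0.517   0.8182] F [-0.718   5.0259 -1.1028] w 0.11758583347337072
[[-1,[0.0002,-0.0014,-0.0085],[0.17,0.07,0.07]],[-1,[0.0002,-0.0023,-0.0172],[0.17,0.07,0.07]],[-1,[0.0002,-0.0038,-0.0258],[0.17,0.07,0.07]],[-1,[0.0001,-0.0059,-0.0343],[0.17,0.07,0.07]],[-1,[0.0001,-0.0085,-0.0426],[0.17,0.07,0.07]],[-1,[0.0001,-0.0118,-0.0507],[0.17,0.07,0.07]],[-1,[0.0001,-0.0156,-0.0586],[0.17,0.07,0.07]],[-1,[0.0001,-0.02,-0.0662],[0.17,0.07,0.07]],[-1,[0.0001,-0.0249,-0.0734],[0.17,0.07,0.07]],[-1,[0.0001,-0.0302,-0.0803],[0.17,0.07,0.07]]]
```

```bash
cat >> h.py <<'E'
def arc(th0,th1,n,t0,t1,off=(0,0,0)):
    return [target(barpos(th0+(th1-th0)*k/n,off),t0+(t1-t0)*k/n) for k in range(1,n+1)]
E
python3 - <<'E'
from h import *
p=P0.copy(); d=.0015; p[0]+=-np.sin(p[2])*d; p[1]+=np.cos(p[2])*d; np.save("stand.npy",p)
E
python3 - <<'E'
from h import *
info(); rows(arc(0,1.0,10,0,0),-1)
E
```

```text
t 3.78 grasp in stand [0.0002 0.1246 0.0803] q [-0.686   0.6793 -0.1517  1.9559  0.1897  0.517   0.8182] F [-0.718   5.0259 -1.1028] w 0.11758583347337072
[[-1,[0.0002,-0.0002,-0.0122],[0.17,0.07,0.07]],[-1,[0.0002,-0.002,-0.0246],[0.17,0.07,0.07]],[-1,[0.0001,-0.0051,-0.0367],[0.17,0.07,0.07]],[-1,[0.0001,-0.0093,-0.0484],[0.17,0.07,0.07]],[-1,[0.0001,-0.0147,-0.0597],[0.17,0.07,0.07]],[-1,[0.0001,-0.0212,-0.0704],[0.17,0.07,0.07]],[-1,[0.0001,-0.0287,-0.0803],[0.17,0.07,0.07]],[-1,[0.0001,-0.0372,-0.0895],[0.17,0.07,0.07]],[-1,[0.0001,-0.0466,-0.0978],[0.17,0.07,0.07]],[-1,[0.0001,-0.0567,-0.1051],[0.17,0.07,0.07]]]
```

Call:
{"fn": "play_rows", "kwargs": {"commands": [[-1, [0, 0.001, -0.0122], [0, 0, 0]], [-1, [0, -0.0005, -0.0246], [0, 0, 0]], [-1, [0, -0.0036, -0.0367], [0, 0, 0]], [-1, [0, -0.008, -0.0484], [0, 0, 0]], [-1, [0, -0.0132, -0.0597], [0, 0, 0]], [-1, [0, -0.0197, -0.0704], [0, 0, 0]], [-1, [0, -0.0272, -0.0803], [0, 0, 0]], [-1, [0, -0.0357, -0.0895], [0, 0, 0]], [-1, [0, -0.0451, -0.0978], [0, 0, 0]], [-1, [0, -0.0552, -0.1051], [0, 0, 0]]]}}

```text
t: 4.62
tcp_pos: [0.4884, 0.3457, 0.1863]
tcp_rot: [-0.109, 0.994, 0.003, 0.001]
wrist_force: [-5.1, 11.0, 9.1]
grip_width: 0.118
```

Run:
```python
from h import *
info();rows(arc(1.0,1.7,10,0,0.4),-1)
```

```text
t 4.62 grasp in stand [0.0002 0.0706 0.1883] q [-0.5704  0.5112 -0.2001  1.939   0.1466  0.6991  0.9313] F [-5.1094 11.0013  9.1381] w 0.11829367408095766
[[-1,[0.0003,-0.0107,-0.0015],[2.63,0.21,0.12]],[-1,[0.0003,-0.0186,-0.0054],[4.92,0.21,0.12]],[-1,[0.0003,-0.0267,-0.0089],[7.22,0.22,0.11]],[-1,[0.0003,-0.0351,-0.0117],[9.51,0.22,0.11]],[-1,[0.0003,-0.0436,-0.014],[11.8,0.22,0.11]],[-1,[0.0003,-0.0522,-0.0157],[14.09,0.22,0.1]],[-1,[0.0003,-0.061,-0.0168],[16.38,0.23,0.1]],[-1,[0.0003,-0.0698,-0.0173],[18.67,0.23,0.09]],[-1,[0.0004,-0.0786,-0.0171],[20.97,0.23,0.09]],[-1,[0.0004,-0.0874,-0.0164],[23.26,0.23,0.08]]]
```

Run:
```python
from h import *
info();rows(arc(1.0,1.7,10,0,0.4),-1,start=target(barpos(1.0),0))
```

```text
t 4.62 grasp in stand [0.0002 0.0706 0.1883] q [-0.5704  0.5112 -0.2001  1.939   0.1466  0.6991  0.9313] F [-5.1094 11.0013  9.1381] w 0.11829367408095766
[[-1,[0.0,-0.0076,-0.0045],[2.29,-0.0,-0.0]],[-1,[0.0,-0.0155,-0.0084],[4.58,-0.0,0.0]],[-1,[0.0,-0.0236,-0.0118],[6.88,-0.0,0.0]],[-1,[0.0,-0.032,-0.0146],[9.17,-0.0,-0.0]],[-1,[0.0,-0.0406,-0.0168],[11.46,-0.0,0.0]],[-1,[0.0,-0.0492,-0.0185],[13.75,0.0,-0.0]],[-1,[0.0,-0.058,-0.0195],[16.04,0.0,-0.0]],[-1,[0.0,-0.0668,-0.0199],[18.33,0.0,-0.0]],[-1,[-0.0,-0.0756,-0.0197],[20.63,0.0,-0.0]],[-1,[0.0,-0.0844,-0.0189],[22.92,-0.0,0.0]]]
```

Call:
{"fn": "play_rows", "kwargs": {"commands": [[-1, [0, -0.0076, -0.0045], [2.3, 0, 0]], [-1, [0, -0.0155, -0.0084], [4.6, 0, 0]], [-1, [0, -0.0236, -0.0118], [6.9, 0, 0]], [-1, [0, -0.032, -0.0146], [9.2, 0, 0]], [-1, [0, -0.0406, -0.0168], [11.5, 0, 0]], [-1, [0, -0.0492, -0.0185], [13.75, 0, 0]], [-1, [0, -0.058, -0.0195], [16, 0, 0]], [-1, [0, -0.0668, -0.0199], [18.3, 0, 0]], [-1, [0, -0.0756, -0.0197], [20.6, 0, 0]], [-1, [0, -0.0844, -0.0189], [22.9, 0, 0]]]}}

```text
t: 5.45
tcp_pos: [0.5067, 0.2594, 0.2036]
tcp_rot: [-0.105, 0.974, -0.198, 0.022]
wrist_force: [-2.0, 3.5, -2.2]
grip_width: 0.122
```

Run:
```python
from h import *
import cv2
info();
for n in("scene",):
    im=viewer.snapshot(n)[:,:,::-1].copy(); cv2.imwrite(f"pics/{n}6.png",cv2.resize(im[90:300,170:350],None,fx=3,fy=3,interpolation=cv2.INTER_CUBIC))
info()
R=orient(0).inv()*cur()[1]; print(R.as_rotvec(degrees=True))
rows(arc(1.7,2.2,10,0.4,0.8),-1,start=target(barpos(1.7),0.4))
```

```text
t 5.45 grasp in stand [-0.0003 -0.0168  0.2055] q [-0.7677  0.5324  0.0036  1.9177  0.4189  0.9515  0.7315] F [-1.9711  3.4842 -2.1746] w 0.1215555840086189
t 5.5 grasp in stand [-0.0005 -0.018   0.2051] q [-0.7688  0.5338  0.0049  1.9181  0.4219  0.9536  0.7301] F [-0.4669 -0.9943  8.1965] w 0.12019918783382652
[23.2157  0.001   0.003 ]
[[-1,[-0.0,-0.0054,0.0033],[2.29,-0.0,-0.0]],[-1,[0.0,-0.0106,0.0068],[4.58,0.0,-0.0]],[-1,[-0.0,-0.0157,0.0106],[6.88,-0.0,-0.0]],[-1,[-0.0,-0.0205,0.0147],[9.17,-0.0,-0.0]],[-1,[-0.0,-0.0251,0.0189],[11.46,-0.0,-0.0]],[-1,[-0.0,-0.0295,0.0234],[13.75,0.0,-0.0]],[-1,[-0.0,-0.0337,0.0281],[16.04,0.0,-0.0]],[-1,[-0.0,-0.0377,0.033],[18.33,-0.0,-0.0]],[-1,[-0.0,-0.0414,0.0381],[20.63,-0.0,-0.0]],[-1,[0.0,-0.0448,0.0433],[22.92,0.0,-0.0]]]
```

View pics/scene6.png

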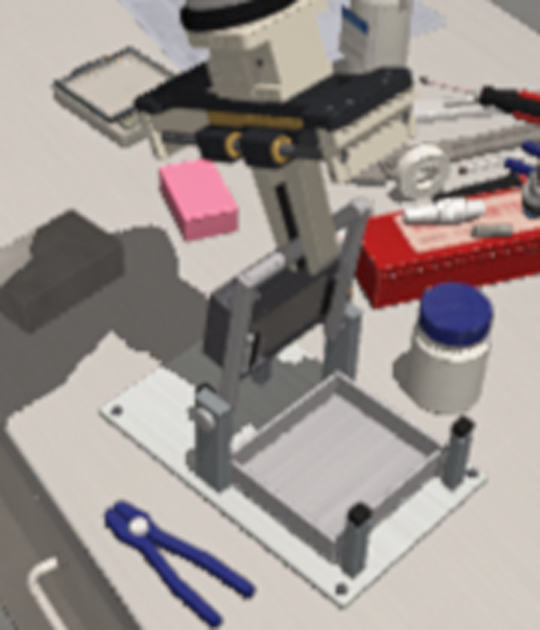

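Mould past vertical (handle bar at crop 265,268; mouth facing the tray), fingers clear of lips. Continue to the release point.

Call:
{"fn": "play_rows", "kwargs": {"commands": [[-1, [0, -0.0054, 0.0033], [2.3, 0, 0]], [-1, [0, -0.0106, 0.0068], [4.6, 0, 0]], [-1, [0, -0.0157, 0.0106], [6.9, 0, 0]], [-1, [0, -0.0205, 0.0147], [9.2, 0, 0]], [-1, [0, -0.0251, 0.0189], [11.5, 0, 0]], [-1, [0, -0.0295, 0.0234], [13.75, 0, 0]], [-1, [0, -0.0337, 0.0281], [16, 0, 0]], [-1, [0, -0.0377, 0.033], [18.3, 0, 0]], [-1, [0, -0.0414, 0.0381], [20.6, 0, 0]], [-1, [0, -0.0448, 0.0433], [22.9, 0, 0]]]}}

```text
t: 6.33
tcp_pos: [0.5191, 0.2025, 0.179]
tcp_rot: [-0.099, 0.915, -0.389, 0.042]
wrist_force: [-5.0, -0.4, 0.5]
grip_width: 0.117
```

Run:
```python
from h import *
info()
R=orient(0).inv()*cur()[1]; print(R.as_rotvec(degrees=True))
```

```text
t 6.33 grasp in stand [-0.0004 -0.0745  0.1804] q [-0.9246  0.6922  0.146   1.9319  0.6311  1.1102  0.5377] F [-4.9651 -0.4299  0.5152] w 0.11674502915261181
[46.0595  0.0367 -0.0017]
```

Call:
{"fn": "play_rows", "kwargs": {"commands": [[-0.05, [0, 0, 0], [0, 0, 0]], [-0.05, [0, 0, 0], [0, 0, 0]], [-0.05, [0, 0, 0], [0, 0, 0]], [-0.05, [0, 0, 0], [0, 0, 0]], [-0.05, [0, 0, 0], [0, 0, 0]], [-0.05, [0, 0, 0], [0, 0, 0]], [-0.05, [0, 0, 0], [0, 0, 0]], [-0.05, [0, 0, 0], [0, 0, 0]]]}}

```text
t: 7.0
tcp_pos: [0.5195, 0.2032, 0.1797]
tcp_rot: [-0.099, 0.916, -0.387, 0.042]
wrist_force: [-0.5, -0.7, 0.6]
grip_width: 0.475
```

Run:
```python
from h import *
import cv2
info();
for n in("scene",):
    im=viewer.snapshot(n)[:,:,::-1].copy(); cv2.imwrite(f"pics/{n}7.png",cv2.resize(im[90:300,170:350],None,fx=3,fy=3,interpolation=cv2.INTER_CUBIC))
```

```text
t 7.0 grasp in stand [ 0.0001 -0.0738  0.1811] q [-0.923   0.6894  0.1446  1.9311  0.6296  1.1086  0.5396] F [-0.4712 -0.7173  0.6201] w 0.47529030210275874
```

View pics/scene7.png

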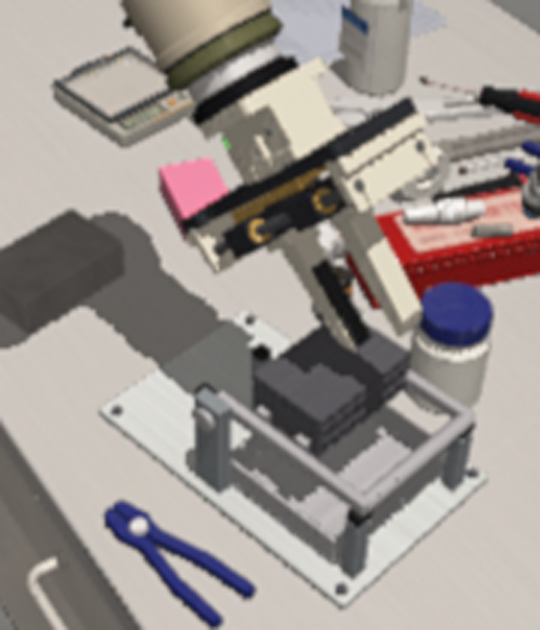

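Run:
```python
from h import *
import cv2
im=viewer.snapshot("scene")[:,:,::-1].copy(); cv2.imwrite(f"pics/scene8.png",cv2.resize(im[195:290,235:335],None,fx=6,fy=6,interpolation=cv2.INTER_CUBIC))
for t in("block","lip_a"):
    for r in viewer.silhouettes(t,"scene")[:4]: print(t,r["confidence"],r["uv"],r["pixels"].sum())
B=target(barpos(np.pi),0.0)
rows(interp(cur(),target(barpos(np.pi,(0,-.005,.06)),.3),10),-.05)
```

```text
block 0.88 [232.7, 150.8] 330
block 0.83 [187.7, 176.6] 1211
lip_a 0.57 [273.7, 239.1] 7105
[[-0.05,[0.0,-0.0009,0.0069],[-2.86,0.0,0.0]],[-0.05,[0.0,-0.0018,0.0137],[-5.72,0.0,0.0]],[-0.05,[0.0,-0.0027,0.0206],[-8.58,0.0,0.0]],[-0.05,[0.0,-0.0036,0.0274],[-11.44,0.0,0.0]],[-0.05,[0.0,-0.0045,0.0343],[-14.3,0.01,0.0]],[-0.05,[0.0,-0.0053,0.0412],[-17.16,0.01,0.0]],[-0.05,[0.0,-0.0062,0.048],[-20.02,0.01,0.0]],[-0.05,[0.0,-0.0071,0.0549],[-22.89,0.01,0.0]],[-0.05,[0.0001,-0.008,0.0617],[-25.75,0.01,0.0]],[-0.05,[0.0001,-0.0089,0.0686],[-28.61,0.01,0.0]]]
```

View pics/scene8.png

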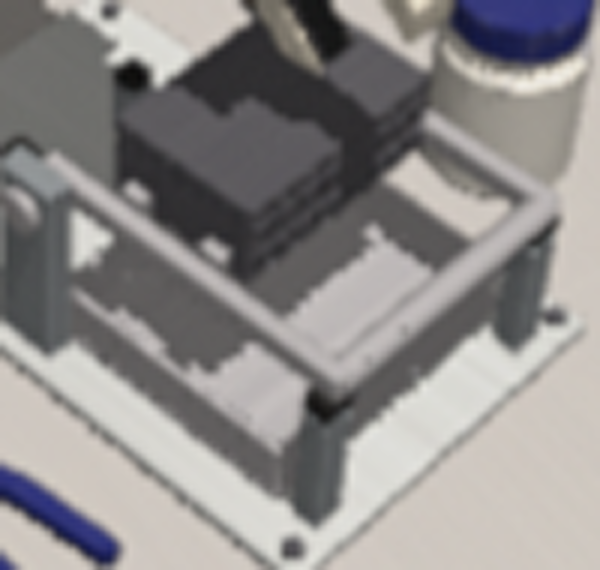

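The mould is on its stop, mouth down (bar at crop 440,290), and the tray floor looks empty, so the block is still held. I'll regrip and rap again.

Call:
{"fn": "play_rows", "kwargs": {"commands": [[-0.05, [0, -0.0013, 0.0098], [-4.1, 0, 0]], [-0.05, [0, -0.0025, 0.0196], [-8.2, 0, 0]], [-0.05, [0, -0.0038, 0.0294], [-12.3, 0, 0]], [-0.05, [0, -0.005, 0.0392], [-16.4, 0, 0]], [-0.05, [0, -0.0064, 0.049], [-20.4, 0, 0]], [-0.05, [0, -0.0076, 0.0588], [-24.5, 0, 0]], [-0.05, [0, -0.0089, 0.0686], [-28.6, 0, 0]], [-0.05, [0, -0.0089, 0.0686], [-28.6, 0, 0]], [-0.05, [0, -0.0089, 0.0686], [-28.6, 0, 0]]]}}

```text
t: 7.95
tcp_pos: [0.5315, 0.1471, 0.1384]
tcp_rot: [-0.105, 0.983, -0.149, 0.016]
wrist_force: [0.3, 0.1, 0.0]
grip_width: 0.473
```

Run:
```python
from h import *
info()
rows(interp(cur(),target(barpos(np.pi),.08),5),-.05)
```

```text
t 7.95 grasp in stand [-0.0001 -0.1321  0.1403] q [-0.5302  0.5616 -0.0143  2.0649  0.48    0.6732  0.8388] F [0.3382 0.14   0.0038] w 0.47305582036600213
[[-0.05,[-0.0,0.005,0.0111],[-2.53,-0.01,-0.04]],[-0.05,[-0.0,0.01,0.0222],[-5.07,-0.01,-0.09]],[-0.05,[-0.0001,0.015,0.0333],[-7.6,-0.02,-0.13]],[-0.05,[-0.0001,0.02,0.0443],[-10.14,-0.03,-0.17]],[-0.05,[-0.0001,0.0251,0.0554],[-12.67,-0.04,-0.21]]]
```

Call:
{"fn": "play_rows", "kwargs": {"commands": [[-0.05, [0, 0.005, 0.0111], [-2.5, 0, 0]], [-0.05, [0, 0.01, 0.0222], [-5.0, 0, 0]], [-0.05, [0, 0.015, 0.0333], [-7.6, 0, 0]], [-0.05, [0, 0.02, 0.0443], [-10.1, 0, 0]], [-0.05, [0, 0.025, 0.0554], [-12.6, 0, 0]], [-0.05, [0, 0.025, 0.0554], [-12.6, 0, 0]], [-0.05, [0, 0.025, 0.0554], [-12.6, 0, 0]]]}}

```text
t: 8.53
tcp_pos: [0.5293, 0.1569, 0.0773]
tcp_rot: [-0.108, 0.993, -0.041, 0.004]
wrist_force: [-0.2, -0.5, -0.3]
grip_width: 0.474
```

Run:
```python
from h import *
import cv2
info()
im=viewer.snapshot("scene")[:,:,::-1].copy(); cv2.imwrite(f"pics/scene9.png",cv2.resize(im[150:290,225:335],None,fx=5,fy=5,interpolation=cv2.INTER_CUBIC)[:600])
```

```text
t 8.53 grasp in stand [-0.0002 -0.1224  0.0793] q [-0.3352  0.6323 -0.1491  2.1079  0.3856  0.4574  0.9795] F [-0.1828 -0.4632 -0.3369] w 0.474038718631913
```

View pics/scene9.png

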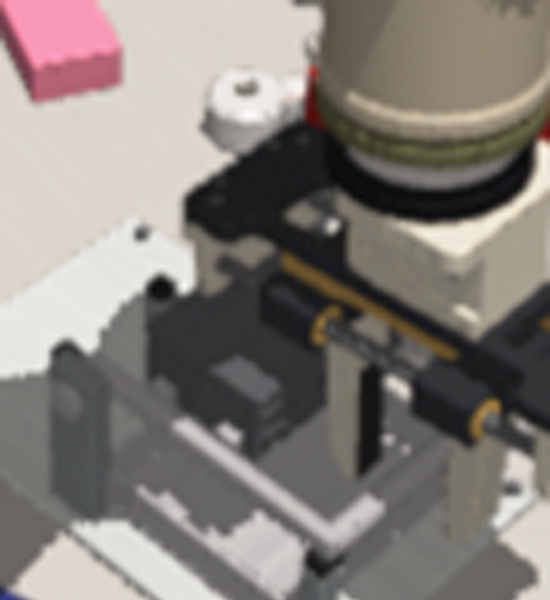

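Call:
{"fn": "play_rows", "kwargs": {"commands": [[-1, [0, 0, 0], [0, 0, 0]], [-1, [0, 0, 0], [0, 0, 0]], [-1, [0, 0, 0], [0, 0, 0]], [-1, [0, 0, 0], [0, 0, 0]], [-1, [0, 0, 0], [0, 0, 0]], [-1, [0, 0, 0], [0, 0, 0]]]}}

```text
t: 9.08
tcp_pos: [0.5302, 0.1541, 0.0782]
tcp_rot: [-0.107, 0.993, -0.041, 0.004]
wrist_force: [0.9, -5.6, 4.1]
grip_width: 0.119
```

Run:
```python
from h import *
info()
rows(arc(np.pi,2.22,10,.08,.8),-1)
```

```text
t 9.08 grasp in stand [ 0.0001 -0.1253  0.0802] q [-0.333   0.6305 -0.1463  2.1084  0.3862  0.4574  0.9812] F [ 0.9442 -5.5613  4.0953] w 0.11918457783858387
[[-1,[0.0001,-0.0002,-0.0114],[3.93,-0.02,-0.09]],[-1,[0.0001,0.0002,-0.0229],[8.05,-0.02,-0.09]],[-1,[0.0001,0.0018,-0.0343],[12.18,-0.02,-0.09]],[-1,[0.0001,0.0044,-0.0455],[16.3,-0.03,-0.09]],[-1,[0.0001,0.008,-0.0564],[20.43,-0.03,-0.09]],[-1,[0.0002,0.0126,-0.067],[24.55,-0.03,-0.09]],[-1,[0.0002,0.0181,-0.0771],[28.68,-0.04,-0.08]],[-1,[0.0002,0.0246,-0.0866],[32.8,-0.04,-0.08]],[-1,[0.0002,0.0319,-0.0955],[36.93,-0.04,-0.08]],[-1,[0.0002,0.04,-0.1037],[41.05,-0.05,-0.08]]]
```

Call:
{"fn": "play_rows", "kwargs": {"commands": [[-1, [0, -0.003, -0.0114], [4, 0, 0]], [-1, [0, -0.0025, -0.0229], [8, 0, 0]], [-1, [0, -0.001, -0.0343], [12.2, 0, 0]], [-1, [0, 0.0015, -0.0455], [16.3, 0, 0]], [-1, [0, 0.005, -0.0564], [20.4, 0, 0]], [-1, [0, 0.0096, -0.067], [24.5, 0, 0]], [-1, [0, 0.0151, -0.0771], [28.7, 0, 0]], [-1, [0, 0.0216, -0.0866], [32.8, 0, 0]], [-1, [0, 0.029, -0.0955], [36.9, 0, 0]], [-1, [0, 0.037, -0.1037], [41, 0, 0]]]}}

```text
t: 9.92
tcp_pos: [0.5198, 0.2014, 0.1787]
tcp_rot: [-0.099, 0.916, -0.387, 0.042]
wrist_force: [1.0, 0.9, -4.7]
grip_width: 0.121
```

Call:
{"fn": "play_rows", "kwargs": {"commands": [[-1, [0, 0, 0], [0, 0, 0]], [-0.05, [0, 0, 0], [0, 0, 0]], [-0.05, [0, 0, 0], [0, 0, 0]], [-0.05, [0, 0, 0], [0, 0, 0]], [-0.05, [0, 0, 0], [0, 0, 0]], [-0.05, [0, 0, 0], [0, 0, 0]], [-0.05, [0, 0, 0], [0, 0, 0]], [-0.05, [0, 0, 0], [0, 0, 0]], [-0.05, [0, 0, 0], [0, 0, 0]]]}}

```text
t: 10.67
tcp_pos: [0.52, 0.2005, 0.1782]
tcp_rot: [-0.099, 0.917, -0.385, 0.042]
wrist_force: [0.2, 0.0, -0.0]
grip_width: 0.477
```

Run:
```python
from h import *
import cv2
info()
im=viewer.snapshot("scene")[:,:,::-1].copy(); cv2.imwrite(f"pics/scene10.png",cv2.resize(im[195:290,235:335],None,fx=6,fy=6,interpolation=cv2.INTER_CUBIC))
for t in("block","lip_a"):
    for r in viewer.silhouettes(t,"scene")[:4]: print(t,r["confidence"],r["uv"],r["pixels"].sum())
```

```text
t 10.67 grasp in stand [ 0.     -0.0766  0.1796] q [-0.945   0.6924  0.1856  1.9374  0.6131  1.0843  0.5614] F [ 0.2007  0.0303 -0.0493] w 0.47654219357124195
block 0.81 [184.5, 180.8] 1277
block 0.67 [229.0, 152.3] 329
```

View pics/scene10.png

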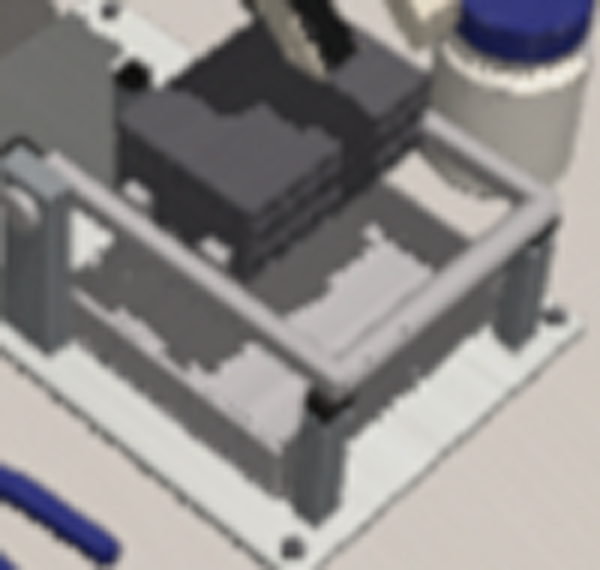

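Run:
```python
from h import *
import cv2, itertools
def hull(bx,by,bz):
    P=np.array(list(itertools.product(bx,by,bz)))
    q=(proj("scene",stand2w(P0,P))-[235,195]+.5)*6-.5
    return cv2.convexHull(q.astype(np.float32)).astype(int)
im=cv2.imread("pics/scene10.png")
cv2.polylines(im,[hull((-.04,.04),(-.082,-.032),(.011,.039))],True,(0,0,255),1)
cv2.polylines(im,[hull((-.046,.046),(-.078,-.016),(.08,.116))],True,(0,255,0),1)
cv2.imwrite("pics/ov.png",im)
```

```text
(no output)
```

View pics/ov.png

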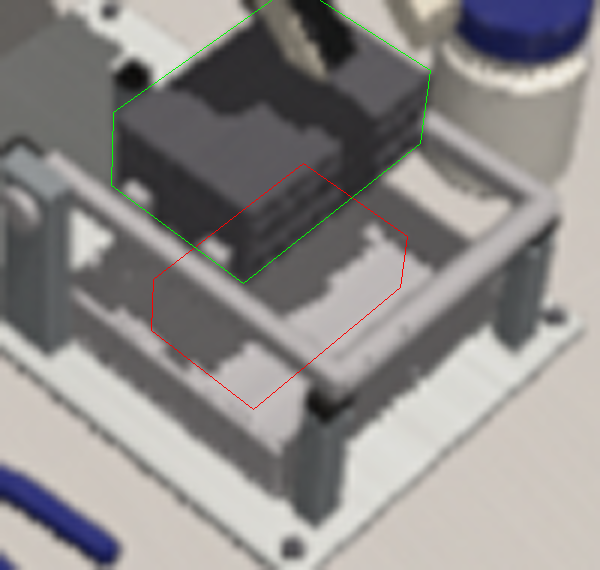

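The block would show inside the red outline but isn't there, so it's still held. Next rap.

Run:
```python
from h import *
A=cur();M=target(barpos(np.pi,(0,-.005,.06)),.3)
rows(interp(A,M,6)+interp(M,target(barpos(np.pi),.08),4),-.05)
```

```text
[[-0.05,[0.0,-0.0014,0.0109],[-4.73,0.0,-0.0]],[-0.05,[0.0,-0.0027,0.0219],[-9.47,0.0,-0.0]],[-0.05,[0.0,-0.0041,0.0328],[-14.2,0.0,-0.0]],[-0.05,[0.0,-0.0055,0.0437],[-18.94,0.0,-0.0]],[-0.05,[0.0,-0.0069,0.0547],[-23.67,0.0,-0.0]],[-0.05,[0.0,-0.0082,0.0656],[-28.41,0.0,-0.0]],[-0.05,[0.0,0.0035,0.0752],[-31.56,0.0,-0.0]],[-0.05,[0.0,0.0151,0.0847],[-34.71,0.0,-0.0]],[-0.05,[0.0,0.0268,0.0942],[-37.86,0.0,-0.0]],[-0.05,[0.0,0.0385,0.1038],[-41.01,0.0,-0.0]]]
```

Call:
{"fn": "play_rows", "kwargs": {"commands": [[-0.05, [0, -0.0014, 0.011], [-4.7, 0, 0]], [-0.05, [0, -0.0027, 0.022], [-9.5, 0, 0]], [-0.05, [0, -0.0041, 0.033], [-14.2, 0, 0]], [-0.05, [0, -0.0055, 0.0437], [-18.9, 0, 0]], [-0.05, [0, -0.0069, 0.0547], [-23.7, 0, 0]], [-0.05, [0, -0.0082, 0.0656], [-28.4, 0, 0]], [-0.05, [0, 0.0035, 0.0752], [-31.5, 0, 0]], [-0.05, [0, 0.015, 0.0847], [-34.7, 0, 0]], [-0.05, [0, 0.0268, 0.0942], [-37.9, 0, 0]], [-0.05, [0, 0.0385, 0.1038], [-41, 0, 0]]]}}

```text
t: 11.65
tcp_pos: [0.5304, 0.1544, 0.0779]
tcp_rot: [-0.107, 0.993, -0.039, 0.005]
wrist_force: [-0.5, -0.5, 0.2]
grip_width: 0.476
```

Call:
{"fn": "play_rows", "kwargs": {"commands": [[-0.05, [0, 0, 0], [0, 0, 0]], [-0.05, [0, 0, 0], [0, 0, 0]], [-1, [0, 0, 0], [0, 0, 0]], [-1, [0, 0, 0], [0, 0, 0]], [-1, [0, 0, 0], [0, 0, 0]], [-1, [0, 0, 0], [0, 0, 0]], [-1, [0, 0, 0], [0, 0, 0]], [-1, [0, 0, 0], [0, 0, 0]]]}}

```text
t: 12.32
tcp_pos: [0.5303, 0.1541, 0.0784]
tcp_rot: [-0.108, 0.993, -0.04, 0.005]
wrist_force: [-0.7, -1.7, 3.7]
grip_width: 0.119
```

Run:
```python
from h import *
info()
rows(arc(np.pi,2.12,10,.08,.78),-1)
```

```text
t 12.32 grasp in stand [ 0.0001 -0.1253  0.0804] q [-0.3482  0.629  -0.1226  2.1099  0.3544  0.4494  1.0156] F [-0.7124 -1.687   3.6959] w 0.11923669326903473
[[-1,[0.0001,-0.0002,-0.0124],[3.93,0.02,0.02]],[-1,[0.0001,0.0006,-0.0252],[7.94,0.02,0.02]],[-1,[0.0001,0.0027,-0.0378],[11.95,0.02,0.02]],[-1,[0.0001,0.006,-0.0501],[15.96,0.02,0.01]],[-1,[0.0001,0.0106,-0.062],[19.97,0.02,0.01]],[-1,[0.0001,0.0164,-0.0734],[23.98,0.02,0.01]],[-1,[0.0001,0.0233,-0.0841],[27.99,0.02,0.01]],[-1,[0.0001,0.0312,-0.094],[32.0,0.02,0.01]],[-1,[0.0001,0.0401,-0.1031],[36.01,0.02,0.01]],[-1,[0.0001,0.0499,-0.1113],[40.02,0.03,0.01]]]
```

Call:
{"fn": "play_rows", "kwargs": {"commands": [[-1, [0, -0.001, -0.0124], [4, 0, 0]], [-1, [0, 0, -0.0252], [8, 0, 0]], [-1, [0, 0.002, -0.0378], [12, 0, 0]], [-1, [0, 0.0053, -0.0501], [16, 0, 0]], [-1, [0, 0.01, -0.062], [20, 0, 0]], [-1, [0, 0.0158, -0.0734], [24, 0, 0]], [-1, [0, 0.0227, -0.0841], [28, 0, 0]], [-1, [0, 0.0306, -0.094], [32, 0, 0]], [-1, [0, 0.0395, -0.1031], [36, 0, 0]], [-1, [0, 0.0493, -0.1113], [40, 0, 0]]]}}

```text
t: 13.15
tcp_pos: [0.5176, 0.2114, 0.186]
tcp_rot: [-0.099, 0.919, -0.379, 0.042]
wrist_force: [1.9, -0.7, -3.4]
grip_width: 0.12
```

Call:
{"fn": "play_rows", "kwargs": {"commands": [[-1, [0, 0, 0], [0, 0, 0]], [-0.05, [0, 0, 0], [0, 0, 0]], [-0.05, [0, 0, 0], [0, 0, 0]], [-0.05, [0, 0, 0], [0, 0, 0]], [-0.05, [0, 0, 0], [0, 0, 0]], [-0.05, [0, 0, 0], [0, 0, 0]], [-0.05, [0, 0, 0], [0, 0, 0]], [-0.05, [0, 0, 0], [0, 0, 0]], [-0.05, [0, 0, 0], [0, 0, 0]]]}}

```text
t: 13.9
tcp_pos: [0.5176, 0.2111, 0.185]
tcp_rot: [-0.1, 0.92, -0.377, 0.041]
wrist_force: [0.5, 0.2, -0.3]
grip_width: 0.475
```

Run:
```python
from h import *
import cv2
info()
im=viewer.snapshot("scene")[:,:,::-1].copy(); cv2.imwrite(f"pics/scene11.png",cv2.resize(im[195:290,235:335],None,fx=6,fy=6,interpolation=cv2.INTER_CUBIC))
A=cur();M=target(barpos(np.pi,(0,-.005,.06)),.3)
rows(interp(A,M,6)+interp(M,target(barpos(np.pi),.08),4),-.05)
```

```text
t 13.9 grasp in stand [ 0.     -0.0657  0.1864] q [-0.9692  0.682   0.2093  1.9253  0.5804  1.0854  0.5914] F [ 0.4713  0.2174 -0.3471] w 0.47505469396560035
[[-0.05,[0.0,-0.002,0.013],[-4.57,0.0,-0.0]],[-0.05,[0.0,-0.0041,0.026],[-9.13,0.0,-0.0]],[-0.05,[0.0,-0.0061,0.039],[-13.7,0.0,-0.0]],[-0.05,[0.0,-0.0082,0.052],[-18.27,0.0,-0.01]],[-0.05,[0.0,-0.0102,0.065],[-22.83,0.0,-0.01]],[-0.05,[0.0,-0.0123,0.0779],[-27.4,0.0,-0.01]],[-0.05,[0.0,-0.0007,0.0877],[-30.55,0.0,-0.01]],[-0.05,[0.0,0.0108,0.0974],[-33.7,0.0,-0.01]],[-0.05,[0.0,0.0223,0.1072],[-36.86,0.0,-0.01]],[-0.05,[0.0,0.0338,0.1169],[-40.01,0.0,-0.01]]]
```

View pics/scene11.png

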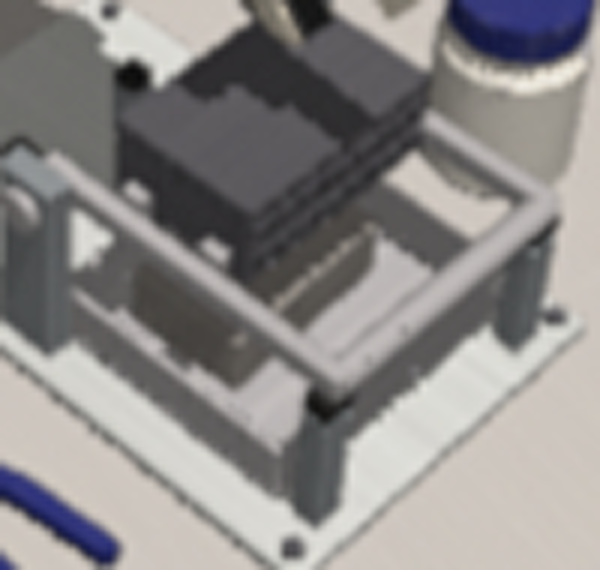

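The block lies in the tray (crop 260,310, right where predicted). Regrip and swing back.

Call:
{"fn": "play_rows", "kwargs": {"commands": [[-0.05, [0, -0.002, 0.013], [-4.6, 0, 0]], [-0.05, [0, -0.0041, 0.026], [-9.1, 0, 0]], [-0.05, [0, -0.0061, 0.039], [-13.7, 0, 0]], [-0.05, [0, -0.0082, 0.052], [-18.3, 0, 0]], [-0.05, [0, -0.0102, 0.065], [-22.8, 0, 0]], [-0.05, [0, -0.0123, 0.0779], [-27.4, 0, 0]], [-0.05, [0, -0.0007, 0.0877], [-30.5, 0, 0]], [-0.05, [0, 0.0108, 0.0974], [-33.7, 0, 0]], [-0.05, [0, 0.0223, 0.1072], [-36.9, 0, 0]], [-0.05, [0, 0.0338, 0.1169], [-40, 0, 0]]]}}

```text
t: 14.78
tcp_pos: [0.5304, 0.1544, 0.0779]
tcp_rot: [-0.107, 0.993, -0.039, 0.005]
wrist_force: [-1.3, -0.3, -0.7]
grip_width: 0.476
```

Call:
{"fn": "play_rows", "kwargs": {"commands": [[-0.05, [0, 0, 0], [0, 0, 0]], [-0.05, [0, 0, 0], [0, 0, 0]], [-1, [0, 0, 0], [0, 0, 0]], [-1, [0, 0, 0], [0, 0, 0]], [-1, [0, 0, 0], [0, 0, 0]], [-1, [0, 0, 0], [0, 0, 0]], [-1, [0, 0, 0], [0, 0, 0]], [-1, [0, 0, 0], [0, 0, 0]]]}}

```text
t: 15.45
tcp_pos: [0.5302, 0.1541, 0.0784]
tcp_rot: [-0.108, 0.993, -0.041, 0.005]
wrist_force: [-0.3, -1.5, 4.0]
grip_width: 0.116
```

Run:
```python
from h import *
info()
rows(arc(np.pi,2.3,10,.08,.3),-1)
rows(arc(2.3,1.5,10,.3,.1),-1,start=target(barpos(2.3),.3))
rows(arc(1.5,.7,10,.1,0),-1,start=target(barpos(1.5),.1))
rows(arc(.7,0,10,0,0),-1,start=target(barpos(.7),0))
```

```text
t 15.45 grasp in stand [ 0.0001 -0.1254  0.0804] q [-0.3638  0.6283 -0.0998  2.111   0.3264  0.4437  1.0437] F [-0.2677 -1.4861  4.0343] w 0.1161974366932923
[[-1,[0.0001,-0.0001,-0.0102],[1.17,0.02,0.02]],[-1,[0.0001,0.0004,-0.0207],[2.43,0.02,0.02]],[-1,[0.0001,0.0017,-0.0311],[3.69,0.02,0.02]],[-1,[0.0001,0.0038,-0.0414],[4.95,0.02,0.01]],[-1,[0.0001,0.0069,-0.0515],[6.21,0.02,0.01]],[-1,[0.0001,0.0108,-0.0612],[7.48,0.02,0.01]],[-1,[0.0001,0.0154,-0.0706],[8.74,0.02,0.01]],[-1,[0.0001,0.0209,-0.0796],[10.0,0.02,0.01]],[-1,[0.0001,0.0271,-0.0881],[11.26,0.02,0.01]],[-1,[0.0001,0.0339,-0.096],[12.52,0.02,0.01]]]
[[-1,[-0.0,0.0055,-0.0084],[-1.15,-0.0,-0.0]],[-1,[0.0,0.0117,-0.0162],[-2.29,-0.0,0.0]],[-1,[0.0,0.0185,-0.0236],[-3.44,-0.0,-0.0]],[-1,[-0.0,0.0259,-0.0304],[-4.58,-0.0,0.0]],[-1,[0.0,0.0337,-0.0366],[-5.73,-0.0,0.0]],[-1,[0.0,0.0421,-0.0422],[-6.88,-0.0,0.0]],[-1,[0.0,0.0509,-0.0471],[-8.02,-0.0,-0.0]],[-1,[0.0,0.06,-0.0512],[-9.17,-0.0,0.0]],[-1,[-0.0,0.0694,-0.0547],[-10.31,0.0,0.0]],[-1,[0.0,0.0791,-0.0573],[-11.46,-0.0,-0.0]]]
[[-1,[0.0,0.01,0.0001],[-0.57,0.0,0.0]],[-1,[0.0,0.02,0.001],[-1.15,-0.0,0.0]],[-1,[-0.0,0.0299,0.0027],[-1.72,-0.0,0.0]],[-1,[-0.0,0.0396,0.0052],[-2.29,-0.0,0.0]],[-1,[-0.0,0.049,0.0084],[-2.86,-0.0,0.0]],[-1,[-0.0,0.0582,0.0124],[-3.44,-0.0,0.0]],[-1,[0.0,0.0671,0.0171],[-4.01,0.0,0.0]],[-1,[-0.0,0.0755,0.0225],[-4.58,0.0,-0.0]],[-1,[-0.0,0.0835,0.0286],[-5.16,0.0,0.0]],[-1,[-0.0,0.0909,0.0353],[-5.73,0.0,0.0]]]
[[-1,[0.0,0.0054,0.0069],[0.0,0.0,0.0]],[-1,[0.0,0.0103,0.0141],[0.0,0.0,0.0]],[-1,[0.0,0.0147,0.0217],[0.0,0.0,0.0]],[-1,[0.0,0.0185,0.0296],[0.0,0.0,0.0]],[-1,[0.0,0.0218,0.0377],[0.0,0.0,0.0]],[-1,[0.0,0.0245,0.046],[0.0,0.0,0.0]],[-1,[0.0,0.0266,0.0545],[0.0,0.0,0.0]],[-1,[0.0,0.0282,0.0631],[0.0,0.0,0.0]],[-1,[0.0,0.0291,0.0718],[0.0,0.0,0.0]],[-1,[-0.0,0.0294,0.0805],[0.0,0.0,0.0]]]
```

Call:
{"fn": "play_rows", "kwargs": {"commands": [[-1, [0, 0, -0.0102], [1.2, 0, 0]], [-1, [0, 0.0004, -0.0207], [2.4, 0, 0]], [-1, [0, 0.0017, -0.0311], [3.7, 0, 0]], [-1, [0, 0.0038, -0.0414], [5, 0, 0]], [-1, [0, 0.0069, -0.0515], [6.2, 0, 0]], [-1, [0, 0.0108, -0.0612], [7.5, 0, 0]], [-1, [0, 0.0154, -0.0706], [8.7, 0, 0]], [-1, [0, 0.0209, -0.0796], [10, 0, 0]], [-1, [0, 0.0271, -0.0881], [11.3, 0, 0]], [-1, [0, 0.0339, -0.096], [12.5, 0, 0]]]}}

```text
t: 16.28
tcp_pos: [0.5217, 0.1928, 0.1722]
tcp_rot: [-0.106, 0.983, -0.15, 0.016]
wrist_force: [3.5, -6.9, 2.1]
grip_width: 0.12
```

Run:
```python
from h import *
info()
R=orient(0).inv()*cur()[1]; print(R.as_rotvec(degrees=True))
```

```text
t 16.28 grasp in stand [ 0.0001 -0.0853  0.1741] q [-0.631   0.5239  0.0188  2.015   0.3949  0.7636  0.8617] F [ 3.5231 -6.8838  2.0633] w 0.11999924750497888
[17.3777  0.0047  0.1033]
```

On track (forces small). Continue over the top.

Call:
{"fn": "play_rows", "kwargs": {"commands": [[-1, [0, 0.0055, -0.0084], [-1.1, 0, 0]], [-1, [0, 0.0117, -0.0162], [-2.3, 0, 0]], [-1, [0, 0.0185, -0.0236], [-3.4, 0, 0]], [-1, [0, 0.0259, -0.0304], [-4.6, 0, 0]], [-1, [0, 0.0337, -0.0366], [-5.7, 0, 0]], [-1, [0, 0.0421, -0.0422], [-6.9, 0, 0]], [-1, [0, 0.0509, -0.0471], [-8, 0, 0]], [-1, [0, 0.06, -0.0512], [-9.2, 0, 0]], [-1, [0, 0.0694, -0.0547], [-10.3, 0, 0]], [-1, [0, 0.0791, -0.0573], [-11.5, 0, 0]]]}}

```text
t: 17.12
tcp_pos: [0.5014, 0.2856, 0.2037]
tcp_rot: [-0.108, 0.993, -0.048, 0.006]
wrist_force: [0.3, -1.7, 1.8]
grip_width: 0.119
```

Call:
{"fn": "play_rows", "kwargs": {"commands": [[-1, [0, 0.01, 0.0001], [-0.6, 0, 0]], [-1, [0, 0.02, 0.001], [-1.1, 0, 0]], [-1, [0, 0.03, 0.0027], [-1.7, 0, 0]], [-1, [0, 0.0396, 0.0052], [-2.3, 0, 0]], [-1, [0, 0.049, 0.0084], [-2.9, 0, 0]], [-1, [0, 0.0582, 0.0124], [-3.4, 0, 0]], [-1, [0, 0.0671, 0.0171], [-4, 0, 0]], [-1, [0, 0.0755, 0.0225], [-4.6, 0, 0]], [-1, [0, 0.0835, 0.0286], [-5.2, 0, 0]], [-1, [0, 0.0909, 0.0353], [-5.7, 0, 0]]]}}

```text
t: 17.95
tcp_pos: [0.4828, 0.3711, 0.1578]
tcp_rot: [-0.108, 0.994, 0.001, 0.0]
wrist_force: [4.8, 0.3, 0.6]
grip_width: 0.114
```

Run:
```python
from h import *
info()
R=orient(0).inv()*cur()[1]; print(R.as_rotvec(degrees=True))
rows(arc(.7,0,10,0,0),-1)
```

```text
t 17.95 grasp in stand [0.0002 0.0966 0.1598] q [-0.6338  0.5584 -0.1667  1.9362  0.141   0.6562  0.899 ] F [4.8006 0.3116 0.6418] w 0.11414060020521674
[-0.1639 -0.0231  0.0057]
[[-1,[0.0003,0.0044,0.0061],[0.16,0.02,-0.01]],[-1,[0.0003,0.0093,0.0134],[0.16,0.02,-0.01]],[-1,[0.0003,0.0137,0.021],[0.16,0.02,-0.01]],[-1,[0.0003,0.0175,0.0288],[0.16,0.02,-0.01]],[-1,[0.0003,0.0207,0.0369],[0.16,0.02,-0.01]],[-1,[0.0003,0.0234,0.0453],[0.16,0.02,-0.01]],[-1,[0.0003,0.0255,0.0538],[0.16,0.02,-0.01]],[-1,[0.0003,0.027,0.0624],[0.16,0.02,-0.01]],[-1,[0.0003,0.0279,0.0711],[0.16,0.02,-0.01]],[-1,[0.0003,0.0282,0.0798],[0.16,0.02,-0.01]]]
```

Run:
```python
from h import *
info()
```

```text
t 17.95 grasp in stand [0.0002 0.0966 0.1598] q [-0.6338  0.5584 -0.1667  1.9362  0.141   0.6562  0.899 ] F [4.8006 0.3116 0.6418] w 0.11414060020521674
```

State unchanged since the last move; lower the mould to its rests.

Call:
{"fn": "play_rows", "kwargs": {"commands": [[-1, [0, 0.0048, 0.0064], [0, 0, 0]], [-1, [0, 0.0097, 0.0137], [0, 0, 0]], [-1, [0, 0.0141, 0.0213], [0, 0, 0]], [-1, [0, 0.018, 0.0291], [0, 0, 0]], [-1, [0, 0.0212, 0.0372], [0, 0, 0]], [-1, [0, 0.0239, 0.0456], [0, 0, 0]], [-1, [0, 0.026, 0.0541], [0, 0, 0]], [-1, [0, 0.0275, 0.0627], [0, 0, 0]], [-1, [0, 0.0284, 0.0714], [0, 0, 0]], [-1, [0, 0.0287, 0.08], [0, 0, 0]]]}}

```text
t: 18.78
tcp_pos: [0.4765, 0.3985, 0.0779]
tcp_rot: [-0.108, 0.994, 0.001, -0.0]
wrist_force: [-2.6, -8.7, 49.2]
grip_width: 0.118
```

Call:
{"fn": "play_rows", "kwargs": {"commands": [[-1, [0, 0, 0], [0, 0, 0]], [-1, [0, 0, 0], [0, 0, 0]], [-1, [0, 0, 0], [0, 0, 0]]]}}

```text
t: 19.03
tcp_pos: [0.4766, 0.3984, 0.078]
tcp_rot: [-0.108, 0.994, 0.001, -0.0]
wrist_force: [3.4, 1.4, -4.1]
grip_width: 0.119
```

Run:
```python
from h import *
import cv2
info()
im=viewer.snapshot("scene")[:,:,::-1].copy(); cv2.imwrite(f"pics/scene12.png",cv2.resize(im[130:300,170:350],None,fx=3.5,fy=3.5,interpolation=cv2.INTER_CUBIC))
```

```text
t 19.03 grasp in stand [-0.      0.1246  0.08  ] q [-0.6973  0.6792 -0.1353  1.9557  0.1693  0.5165  0.8362] F [ 3.4361  1.434  -4.0878] w 0.11897537205898087
```

View pics/scene12.png

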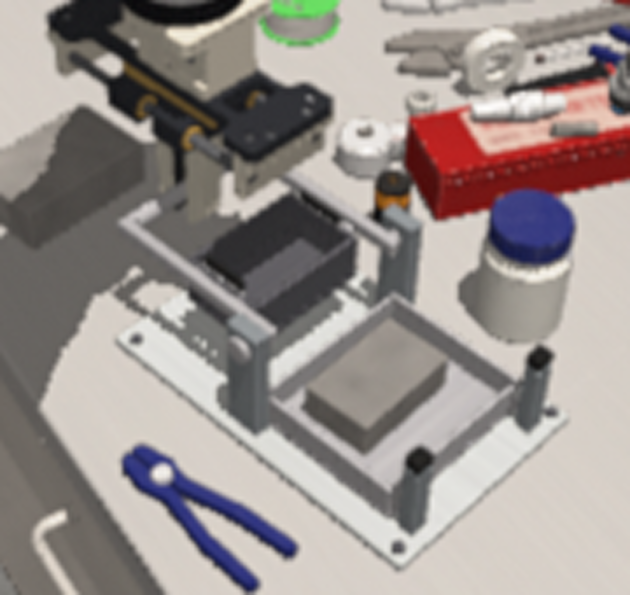

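The mould is empty and mouth up (crop 285,250), and the block lies in the tray (crop 375,385). I'll open the fingers and retreat straight up.

Call:
{"fn": "play_rows", "kwargs": {"commands": [[-0.1, [0, 0, 0], [0, 0, 0]], [-0.1, [0, 0, 0], [0, 0, 0]], [-0.1, [0, 0, 0], [0, 0, 0]], [-0.1, [0, 0, 0], [0, 0, 0]], [-0.1, [0, 0, 0], [0, 0, 0]], [-0.1, [0, 0, -0.01], [0, 0, 0]], [-0.1, [0, 0, -0.03], [0, 0, 0]], [-0.1, [0, 0, -0.055], [0, 0, 0]], [-0.1, [0, 0, -0.08], [0, 0, 0]], [-0.1, [0, 0, -0.1], [0, 0, 0]]]}}

```text
t: 19.92
tcp_pos: [0.4767, 0.3985, 0.181]
tcp_rot: [-0.108, 0.994, 0.001, 0.0]
wrist_force: [0.2, 1.0, 0.1]
grip_width: 0.452
```

Call:
{"fn": "play_rows", "kwargs": {"commands": [[-0.1, [0, 0.02, -0.02], [0, 0, 0]], [-0.1, [0, 0.04, -0.04], [0, 0, 0]], [-0.1, [0, 0.06, -0.06], [0, 0, 0]], [-0.1, [0, 0.06, -0.06], [0, 0, 0]], [-0.1, [0, 0.06, -0.06], [0, 0, 0]], [-0.1, [0, 0.06, -0.06], [0, 0, 0]], [-0.1, [0, 0.06, -0.06], [0, 0, 0]]]}}

```text
t: 20.5
tcp_pos: [0.4638, 0.4552, 0.2378]
tcp_rot: [-0.107, 0.994, -0.0, -0.001]
wrist_force: [0.1, 0.0, 0.9]
grip_width: 0.449
```

Run:
```python
from h import *
import cv2
info()
im=viewer.snapshot("scene")[:,:,::-1].copy(); cv2.imwrite(f"pics/scene13.png",cv2.resize(im[110:300,170:350],None,fx=3,fy=3,interpolation=cv2.INTER_CUBIC))
for t,z in(("block",.03),("sample_jar",.045),("side_cutter",.007)):
    for r in viewer.silhouettes(t,"scene")[:3]:
        c=viewer.calibration("scene"); d=c["R"].T@np.linalg.solve(c["K"],[*r["uv"],1]); C=-c["R"].T@c["t"]; X=C+d*(z-C[2])/d[2]
        print(t,r["confidence"],r["uv"],X)
print("tray",stand2w(P0,[[0,-.057,.011]]))
```

```text
t 20.5 grasp in stand [-0.0003  0.1828  0.2398] q [-0.7466  0.5113 -0.1743  1.7707  0.1103  0.8701  0.8152] F [0.1432 0.0001 0.9336] w 0.4489467705015032
block 0.83 [277.8, 238.9] [0.5115 0.2282 0.03  ]
block 0.81 [184.2, 181.3] [0.4246 0.504  0.03  ]
block 0.57 [232.8, 157.5] [0.5751 0.5213 0.03  ]
sample_jar 0.65 [321.3, 204.4] [0.6485 0.25   0.045 ]
side_cutter 0.84 [227.1, 274.6] [0.3789 0.2203 0.007 ]
side_cutter 0.72 [284.8, 182.5] [0.6494 0.3889 0.007 ]
tray [[0.5155 0.221  0.011 ]]
```

View pics/scene13.png

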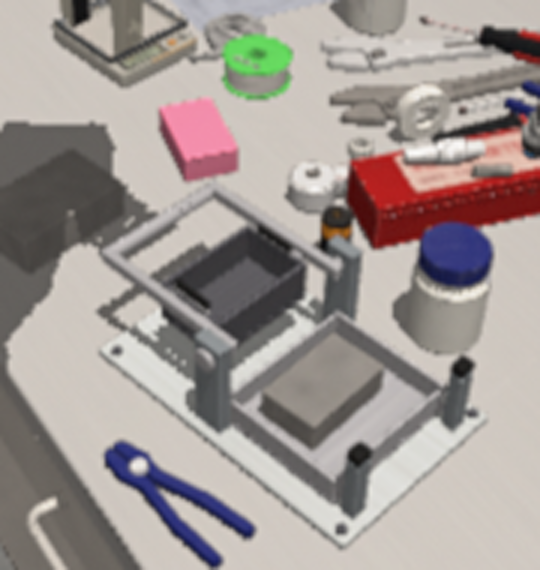

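Mould at rest mouth up, block in the tray about 8 mm from its centre, bystanders unmoved, arm clear.

Run:
```python
from cell import env, viewer, job
print(job.close_job())
```

```text
the job is handed in; nothing more can be done
None
```

The block is in the catch tray, the empty mould is back mouth up on its rests, and the job is handed in at about 20.5 s of the 67 s allowed. The hand-in reports no verdict.

I gripped the handle bar, swung the mould over, and let it fall onto its stop three times. The first two drops were from about 0.93 rad and the third from about 1.0 rad. The pictures showed the tray still empty after the second drop and the block in it after the third. I then swung the mould back, set it down held, opened the fingers and backed away.

**Last checks**
- **Block:** it lies about 8 mm from the tray centre in the last picture.
- **Mould:** it is empty and mouth up. Before release the grasp sat where the mouth-up position puts the bar.
- **Bystanders:** the jar, battery cell and side cutter look where they were in the last scene picture. I measured the jar and side cutter positions only at the end.
- **Arm:** it is clear of everything, with wrist force under 1 N.

**Disagreements**
- **Stand plate:** it fitted only with an offset of about 13 mm toward the tray, so it is not centred on the hinge.
- **Bar position:** the bar sat about 1.5 mm off my first fit, and I corrected for it at the grasp.
- **Wrist force:** it briefly read 49 N as the mould met its rests, below the 120 N limit.
- **Detections:** the network also gave a second "side cutter" at about the battery cell's place, which I took as false.

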